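Unbar the bottle locker

ROBOT

A 6-joint arm with a two-finger parallel gripper is mounted at the origin on the work surface. World frame = base frame: x ahead of the robot, y to its left, z up, the work surface at z = 0. Lengths are in m, angles in degrees, forces in N, time in s.
With the tool pointing down it reaches from about 0.4 to 0.825 m from the base axis. Payload 7 kg.
Tool frame: the origin (TCP) lies midway between the tips of the shut fingers; the grasp point (between the pads) lies 19 mm behind it; z points along the fingers, y is the line along which they close (so a half turn about z gives the same grasp; the last joint's range is limited). The gripper opens to 88 mm and grips with 3 to 60 N. Pads are 19 mm wide; open, the fingers measure 130 mm over their backs; the gripper's body (78 mm by 193 mm) begins 47 mm behind the grasp point.
Start: joints at [91.908, 20.546, 0.682, 0, -70.136, -16.507], TCP at [0.17, 0.653, 0.227] pointing down, gripper open.
Joint ranges: [-176.03, 176.03], [-82.01, 121.73], [-58.28, 71.71], [-173.87, 95.51], [-174.79, -0.11], [-173.66, 173.66]. Speed limits (degrees/s): [136.94, 136.94, 172.46, 180, 180, 180].

INTERFACE

Orientations are given as [roll, pitch, yaw] about the fixed x, y, z axes, in that order (R = Rz(yaw) Ry(pitch) Rx(roll)).
In Python, from plant import r gives the robot as it stands. The module is installed in compiled form; this text tells all that it offers.
- The arm moves only by the tool play_rows, never from a script. Its argument "rows" is a list of rows, each an object with "slide": the shift along the tool's x, y, z as a fraction of full scale, a list of three; "delta_rot": the turn, a rotation vector about the tool's x, y, z as a fraction of full scale, a list of three; "fingers": the opening, from -1 (shut) to 1 (fully open). In form: [{"slide": [x, y, z], "delta_rot": [rx, ry, rz], "fingers": fingers}, ...]. A call has 1 to 8 rows; each row shifts and turns the commanded pose from where the row before left it, along the tool's axes as they then stand; what a row does not reach is not made up. Full scale, the value 1, is 0.15 m for a shift and 0.08 rad for a turn. A row lasts 1/8 s, in which the tool goes at most 62.5 mm and 10.7 degrees, less where a joint would pass 70% of its speed; a pose out of reach is approached as far as the arm can. A call with a number of a shift or a turn outside -1 to 1 is refused whole. A call with a gripper value outside its range is refused whole. The fingers move at their own pace and stop on an object; "squeeze" is the grip in N (left out, the last holds). Time passes only in rows, so rows that do not move let the fingers close. It gives the time, the measured TCP pose, the force, the opening and the grip force at its end, in the units of the state.
- r.get_state(): the state, without advancing time (a new reading comes with each control period).
- r.capture(name): name is "scene" or "top"; returns a dict with "image" (400x640x3 uint8, blue, green, red), "fx", "fy", "cx", "cy" (pixels), "distortion" ([k1, k2, p1, p2, k3] as OpenCV has them; the pictures are not rectified), "R" (3x3) and "t" (3): a world point X has camera coordinates R X + t. Camera axes: x right, y down, z forward; pixel columns grow to the right and rows downward; lengths in m; the calibration is good to about 2 mm. A picture is of the moment at which its call begins. There is no depth.
- r.close_job(): hands the job in; it is judged then, once.
The state is a dict: "time_s": time; "joints": joint angles; "qd": joint speeds; "joint_torque": joint torques, N m; "tcp_pos": TCP position; "eef_rot": TCP orientation; "contact_force": force on the tool from outside, world axes, zero at the start; "moment": the same for the moment, N m; "gripper_width": finger opening in m; "gripper_force": force on a finger pad.
Only numpy, scipy, OpenCV 4.12 (cv2) and the standard library are available. Lean on these libraries where they do the work, as an engineer would, in place of code of your own. Each camera call takes 0.05 s, during which the arm holds its last target. There are 200 camera calls.

TASK

Unbar the flat plywood bottle locker: take the wooden bar that lies in the two U brackets across its doors by its hand grip and lift it straight up, keeping it level, until both ends are well clear of the brackets. Then lay it lengthwise inside the long shallow metal tray, flat on the tray's floor with the grip upwards, setting it down rather than dropping it, and let go. Leave the short spare bar that lies on the table alone.

Things in the scene. Friction and masses are not known exactly. Their poses are not given: they have to be found in the camera images.
- bar: Light wooden locking bar, 300 mm long (y axis), 32 thick (x), 36 high (z), 0.3 kg. Mid-top stands a hand grip of the same wood, 26 thick (x), 60 long (y), rising 50 above the bar's top: 86 mm high in all. Origin: centre of the bar's underside, right below the grip. Starts loose in both brackets across the locker's doors, parallel to them, underside 75 mm above the table, within 15 mm of the middle.
- locker: Fixed plywood locker, 360 mm wide (y), 310 deep, 110 high, a jar on its rear top. Origin: on the table under the middle of the front face; x points into the locker, away from the robot. On the face at y = -100 and +100 mm: steel U brackets, 25 wide, open at top and ends, 52 out; slots 40 wide, mid-slot at x = -26, floor 75 and tops 105 mm above the table. The bar's grip rises above the locker.
- tray: A long shallow fixed aluminium tray with plain walls, 376 mm long (y) by 106 mm wide (x), 22 mm high, walls 3 mm thick, floor 3 mm thick, nearer to the robot than the locker. Origin: centre of its underside, on the table; z up.
- spare_bar: A bystander: a short spare bar of the same wood and shape, 160 mm long (y), 32 mm thick (x), 86 mm high with its grip, lying loose on the table to one side of the tray. Origin: centre of its underside. Not to be used.

How it is judged (in metres and radians):
On the way:
1. the bar is lifted straight up out of both brackets: its underside at least 20 mm above the bracket tops, level within 10 degrees, and still within 60 mm (seen from above) of its place in the brackets (z of bar in the frame of locker above 0.125 m and angle between bar's own z axis and vertical below 0.175 rad and angle between the y axis of bar and the y axis of locker, either way round below 0.26 rad and x of bar in the frame of locker between -0.086 and 0.034 m and y of bar in the frame of locker between -0.075 and 0.075 m), for 0.1 s.
At the end, for the whole second after the job is handed in: The bar lies at rest, released, inside the tray: its underside on the tray's floor (within 7 mm), grip upwards (within 7 degrees), its length along the tray's (within 15 degrees), its middle within 36 mm across and 38 mm along of the tray's middle, i.e. anywhere between the walls (x of bar in the frame of tray between -0.036 and 0.036 m and y of bar in the frame of tray between -0.038 and 0.038 m and z of bar in the frame of tray between -0.002 and 0.01 m and angle between bar's own z axis and vertical below 0.12 rad and angle between the y axis of bar and the y axis of tray, either way round below 0.26 rad and linear speed of bar below 0.02 m/s and contact force between bar and the fingers below 0.1 N); the robot touches nothing.
It fails at once if the bar is let go more than 30 mm above the tray's floor, away from the brackets (dropped) (contact force between bar and the fingers below 0.1 N and z of bar in the frame of tray above 0.033 m and horizontal distance between bar and locker above 0.1 m).
It fails at once if the spare bar is moved by more than 30 mm (distance of spare_bar from where it was at the start of the episode above 0.03 m).
It also fails if it takes over 35 s, if anything falls off the work surface, if the arm or the gripper's body presses on something with over 40 N, if the wrist force passes 120 N, or if a joint passes its speed limit or range.

## Working session

There is one attempt and no reset: what is moved stays moved. The work goes in short steps, Python scripts to look and compute and a tool call to move; the robot and the scene stay as the last step left them, time stands still between calls to the robot, and variables do not carry over. Pictures are saved under pics/ and viewed, at most 10 in all, crops included, and the job is handed in when it is done.

Besides the shell and the picture viewer there is one more tool, called after "Emit:" as a command line: name --argument value ..., lists and objects as JSON in quotes. play_rows: Moves the arm, as the interface text tells. Shift numbers are shares of 0.15 m and turn numbers shares of 0.08 rad, none past 1 either way. Its arguments: {"type":"object","properties":{"rows":{"type":"array"},"squeeze":{"type":"number"}},"required":["rows"]}

```bash
mkdir -p pics
cat > h.py <<'E'
import numpy as np, cv2
from plant import r
def ray(c,uv):
    K=np.array([[c["fx"],0,c["cx"]],[0,c["fy"],c["cy"]],[0,0,1.]])
    p=cv2.undistortPoints(np.array(uv,float).reshape(-1,1,2),K,np.array(c["distortion"],float)).reshape(-1,2)
    R=np.array(c["R"]);t=np.array(c["t"])
    return -R.T@t,np.c_[p,np.ones(len(p))]@R
def plane(c,uv,z):
    o,d=ray(c,uv);return o+d*((z-o[2])/d[:,2])[:,None]
E
python3 - <<'E'
from h import *
import pickle
d={}
for n in("scene","top"):
    c=r.capture(n);d[n]=c;cv2.imwrite(f"pics/{n}0.png",c["image"])
    print(n,ray(c,[[320,200]]))
pickle.dump(d,open("c0.pkl","wb"))
s=r.get_state();print(s)
E
```

```text
scene (array([1.41275031, 0.23309417, 1.03696253]), array([[-0.67166149, -0.19901737, -0.71390088]]))
top (array([ 0.47169348, -0.00732018,  1.37245102]), array([[ 0.05373343, -0.00970317, -0.99851809]]))
{'time_s': 0.1, 'joints': array([ 9.19093793e+01,  2.05894070e+01,  6.39722920e-01, -1.62687892e-02,
       -7.01352415e+01, -1.65058751e+01]), 'qd': array([-0.0121064 , -0.19627107,  0.01937555,  0.09250051,  0.05626328,
       -0.06448775]), 'joint_torque': array([-7.48153343e-04, -5.84164488e+01,  2.93749738e+01,  7.01553851e+00,
        1.01087141e-02, -5.34005301e-05]), 'tcp_pos': array([0.17004316, 0.65279355, 0.22570287]), 'eef_rot': array([ 1.79914229e+02, -9.46636334e-03, -1.46020282e+01]), 'contact_force': array([ 0.08304357,  0.73492503, -0.47706003]), 'moment': array([-0.00512877, -0.0243514 ,  0.03993553]), 'gripper_force': 0.0, 'gripper_width': 0.08757168163378237}
```

View pics/scene0.png

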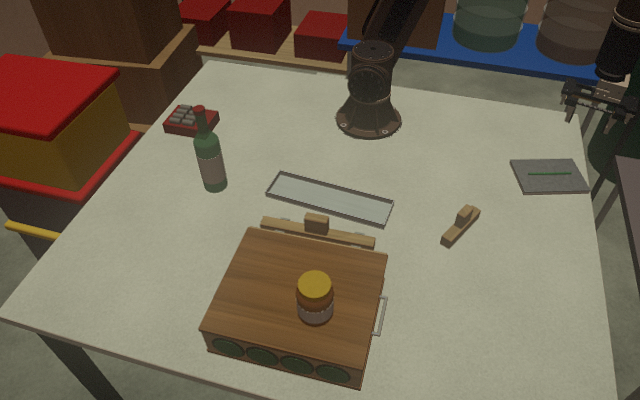

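View pics/top0.png

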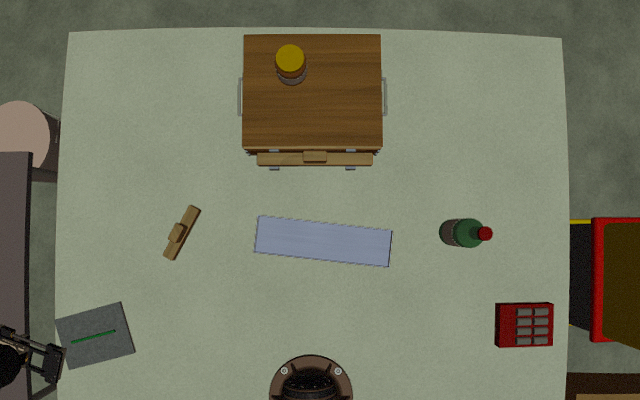

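The top view shows the locker at (243–382, 35–150), the bar at (257–373, 152–166) with its grip near (315,156), the tray at corners (259,216), (392,230), (389,267) and (254,252), and the spare at (181,233). The arm is at the lower left.

Run:
```python
from h import *
import pickle
c=pickle.load(open("c0.pkl","rb"))["top"];im=c["image"]
hsv=cv2.cvtColor(im,cv2.COLOR_BGR2HSV)
for p in [(280,159),(315,156),(350,160),(300,100),(320,240),(320,200)]: print(p,hsv[p[1],p[0]])
def comp(m,x0,x1,y0,y1):
    k=np.zeros_like(m);k[y0:y1,x0:x1]=m[y0:y1,x0:x1]
    cs,_=cv2.findContours(k,cv2.RETR_EXTERNAL,cv2.CHAIN_APPROX_NONE)
    return cv2.minAreaRect(max(cs,key=cv2.contourArea))
m=cv2.inRange(hsv,(100,40,60),(130,255,255))
b=cv2.boxPoints(comp(m,235,410,200,285));P=plane(c,b,.015);print("tray",b,P.round(4),P.mean(0))
w=cv2.inRange(hsv,(8,70,30),(28,255,255))
b=cv2.boxPoints(comp(w,150,215,195,270));P=plane(c,b,.036);print("spare",P.round(3))
cr=im[130:180,240:390];cv2.imwrite("pics/crop1.png",cv2.resize(cr,None,fx=5,fy=5,interpolation=cv2.INTER_CUBIC))
# grip pts, bar pts
print("grip4",plane(c,[[303,151],[327,151],[327,161.5],[303,161.5]],.161).round(4))
print("bar ends",plane(c,[[257,154],[257,165.5],[373,153],[373,165]],.111).round(4))
print("locker front top",plane(c,[[243,149],[382,146]],.11).round(4))
```

```text
(280, 159) [ 20 120 128]
(315, 156) [ 20 122 115]
(350, 160) [ 20 128 126]
(300, 100) [ 17 161  92]
(320, 240) [111  44 152]
(320, 200) [ 40  41 150]
tray [[253.79504 251.8156 ]
 [257.963   214.89908]
 [391.05676 229.92577]
 [386.8888  266.8423 ]] [[ 0.3999  0.1599  0.015 ]
 [ 0.5016  0.15    0.015 ]
 [ 0.4643 -0.2176  0.015 ]
 [ 0.3626 -0.2068  0.015 ]] [ 0.4320986  -0.02866112  0.015     ]
spare [[0.391 0.42  0.036]
 [0.533 0.347 0.036]
 [0.513 0.305 0.036]
 [0.37  0.377 0.036]]
grip4 [[ 0.6579  0.0244  0.161 ]
 [ 0.6587 -0.0351  0.161 ]
 [ 0.6324 -0.0353  0.161 ]
 [ 0.6317  0.024   0.161 ]]
bar ends [[ 0.6566  0.1444  0.111 ]
 [ 0.6267  0.1438  0.111 ]
 [ 0.6629 -0.1552  0.111 ]
 [ 0.6316 -0.1553  0.111 ]]
locker front top [[ 0.6694  0.1812  0.11  ]
 [ 0.6817 -0.1788  0.11  ]]
```

View pics/crop1.png

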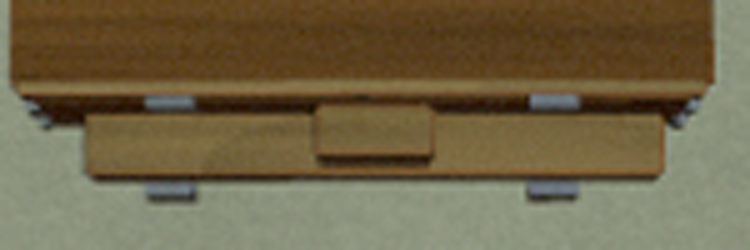

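Emit:
play_rows --rows '[{"slide": [0.26, 0.215, 0], "delta_rot": [0, 0, 1], "fingers": 1}, {"slide": [0.277, 0.194, 0], "delta_rot": [0, 0, 1], "fingers": 1}, {"slide": [0.29, 0.17, 0], "delta_rot": [0, 0, 1], "fingers": 1}, {"slide": [0.304, 0.147, 0], "delta_rot": [0, 0, 1], "fingers": 1}, {"slide": [0.315, 0.12, 0], "delta_rot": [0, 0, 1], "fingers": 1}, {"slide": [0.324, 0.097, 0], "delta_rot": [0, 0, 1], "fingers": 1}, {"slide": [0.33, 0.07, 0], "delta_rot": [0, 0, 1], "fingers": 1}, {"slide": [0.335, 0.044, 0], "delta_rot": [0, 0, 1], "fingers": 1}]'

```text
time_s: 1.1
tcp_pos: [0.4081, 0.3236, 0.2265]
eef_rot: [180.0, 0.0, -51.4]
contact_force: [1.2, 0.5, -0.1]
gripper_width: 0.0881
gripper_force: 0.0
```

Emit:
play_rows --rows '[{"slide": [0.337, 0.017, 0], "delta_rot": [0, 0, 1], "fingers": 1}, {"slide": [0.338, -0.01, 0], "delta_rot": [0, 0, 1], "fingers": 1}, {"slide": [0.336, -0.037, 0], "delta_rot": [0, 0, 1], "fingers": 1}, {"slide": [0.332, -0.063, 0], "delta_rot": [0, 0, 1], "fingers": 1}, {"slide": [0.326, -0.09, 0], "delta_rot": [0, 0, 1], "fingers": 1}, {"slide": [0.318, -0.116, 0], "delta_rot": [0, 0, 1], "fingers": 1}, {"slide": [0.307, -0.141, 0], "delta_rot": [0, 0, 1], "fingers": 1}, {"slide": [0.295, -0.165, 0], "delta_rot": [0, 0, 1], "fingers": 1}]'

```text
time_s: 2.1
tcp_pos: [0.6457, -0.0052, 0.2262]
eef_rot: [180.0, 0.0, -88.1]
contact_force: [0.5, 0.5, 1.0]
gripper_width: 0.0877
gripper_force: 0.0
```

Emit:
play_rows --rows '[{"slide": [0, 0, 0], "delta_rot": [0, 0, 0.3], "fingers": 1}, {"slide": [0, 0, 0], "delta_rot": [0, 0, 0], "fingers": 1}]'

```text
time_s: 2.35
tcp_pos: [0.6447, -0.004, 0.2258]
eef_rot: [179.9, -0.0, -89.3]
contact_force: [-0.0, -0.2, 0.2]
gripper_width: 0.0875
gripper_force: 0.0
```

Run:
```python
from h import *
s=r.get_state();print(s["tcp_pos"],s["eef_rot"])
c=r.capture("scene")
# expected grip top centre and corners
K=np.array([[c["fx"],0,c["cx"]],[0,c["fy"],c["cy"]],[0,0,1.]])
im=c["image"].copy()
rv=cv2.Rodrigues(np.array(c["R"]))[0]
p=np.array([[.645+dx,-.0053+dy,.161] for dx,dy in((-.013,-.03),(.013,-.03),(.013,.03),(-.013,.03))]+[[*s["tcp_pos"]]])
uv=cv2.projectPoints(p,rv,np.array(c["t"],float),K,np.array(c["distortion"],float))[0].reshape(-1,2)
x0,y0=220,130
cr=cv2.resize(im[y0:y0+130,x0:x0+200],None,fx=4,fy=4,interpolation=cv2.INTER_CUBIC)
for u in uv: cv2.circle(cr,(int((u[0]+.5-x0)*4),int((u[1]+.5-y0)*4)),2,(0,0,255),-1)
cv2.imwrite("pics/s1.png",cr)
```

```text
[ 0.64467621 -0.00399607  0.22584282] [ 1.79928367e+02 -3.57780222e-03 -8.93494562e+01]
```

View pics/s1.png

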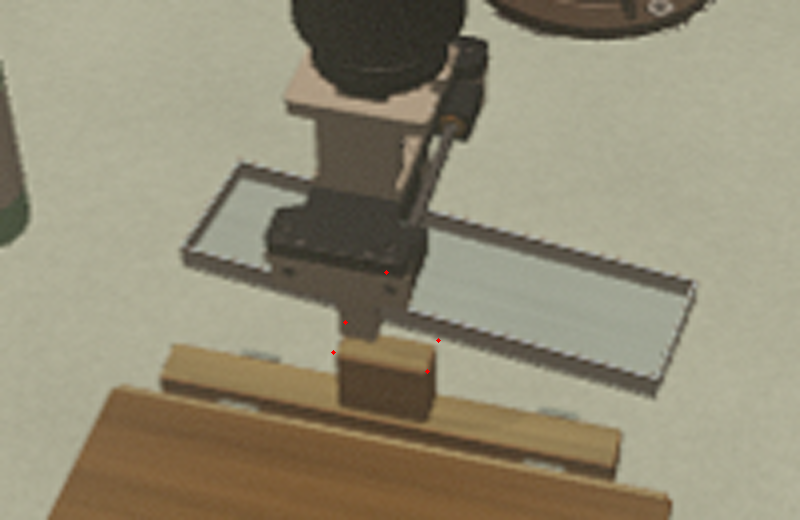

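The close-up shows the grip directly under the gripper, with its top corners near (437,345) and (435,372). They agree with the projected estimate to about 3 mm, so I'm descending.

Emit:
play_rows --rows '[{"slide": [0, 0, 0.25], "delta_rot": [0, 0, 0], "fingers": 1}, {"slide": [0, 0, 0.25], "delta_rot": [0, 0, 0], "fingers": 1}, {"slide": [0, 0, 0.13], "delta_rot": [0, 0, 0], "fingers": 1}, {"slide": [0, 0, 0.06], "delta_rot": [0, 0, 0], "fingers": 1}, {"slide": [0, 0, 0], "delta_rot": [0, 0, 0], "fingers": 0}]' --squeeze 30

```text
time_s: 3.02
tcp_pos: [0.6449, -0.003, 0.1233]
eef_rot: [180.0, -0.0, -89.2]
contact_force: [0.6, -0.1, 0.5]
gripper_width: 0.0821
gripper_force: 0.0
```

Emit:
play_rows --rows '[{"slide": [0, 0, 0], "delta_rot": [0, 0, 0], "fingers": -1}, {"slide": [0, 0, 0], "delta_rot": [0, 0, 0], "fingers": -1}, {"slide": [0, 0, 0], "delta_rot": [0, 0, 0], "fingers": -1}, {"slide": [0, 0, 0], "delta_rot": [0, 0, 0], "fingers": -1}]'

```text
time_s: 3.52
tcp_pos: [0.6451, -0.0038, 0.1233]
eef_rot: [-180.0, 0.0, -89.3]
contact_force: [0.3, -0.1, -0.7]
gripper_width: 0.043
gripper_force: 0.0
```

Emit:
play_rows --rows '[{"slide": [0, 0, 0], "delta_rot": [0, 0, 0], "fingers": -1}, {"slide": [0, 0, 0], "delta_rot": [0, 0, 0], "fingers": -1}, {"slide": [0, 0, 0], "delta_rot": [0, 0, 0], "fingers": -1}, {"slide": [0, 0, 0], "delta_rot": [0, 0, 0], "fingers": -1}]'

```text
time_s: 4.03
tcp_pos: [0.6452, -0.0037, 0.1231]
eef_rot: [-180.0, -0.0, -89.3]
contact_force: [1.4, -0.1, -0.5]
gripper_width: 0.0259
gripper_force: 30.0
```

Emit:
play_rows --rows '[{"slide": [0, 0, -0.08], "delta_rot": [0, 0, 0], "fingers": -1}, {"slide": [0, 0, -0.14], "delta_rot": [0, 0, 0], "fingers": -1}, {"slide": [0, 0, -0.14], "delta_rot": [0, 0, 0], "fingers": -1}, {"slide": [0, 0, -0.14], "delta_rot": [0, 0, 0], "fingers": -1}, {"slide": [0, 0, -0.1], "delta_rot": [0, 0, 0], "fingers": -1}, {"slide": [0, 0, 0], "delta_rot": [0, 0, 0], "fingers": -1}, {"slide": [0, 0, 0], "delta_rot": [0, 0, 0], "fingers": -1}]'

```text
time_s: 4.9
tcp_pos: [0.6444, -0.0037, 0.2122]
eef_rot: [179.9, 0.0, -89.3]
contact_force: [-0.4, 0.6, -3.0]
gripper_width: 0.0259
gripper_force: 30.0
```

Run:
```python
from h import *
c=r.capture("scene")
cv2.imwrite("pics/s2.png",cv2.resize(c["image"][110:260,210:430],None,fx=3,fy=3,interpolation=cv2.INTER_CUBIC))
```

```text
(no output)
```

View pics/s2.png

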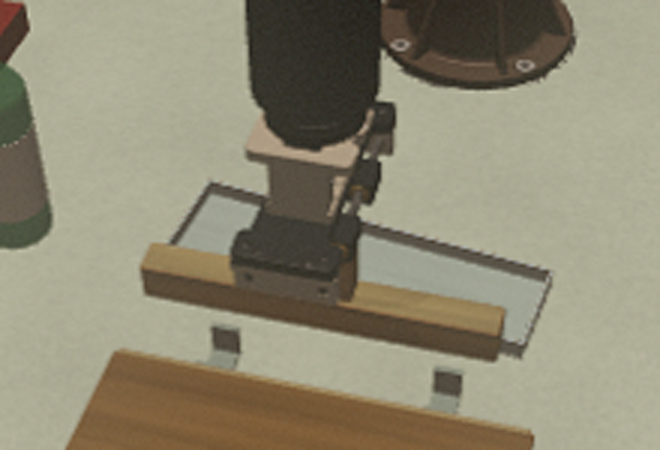

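The bar is level and clear of both brackets, with the empty brackets visible at (225,345) and (447,390). The next move carries it over the tray.

Emit:
play_rows --rows '[{"slide": [0.015, 0.15, 0], "delta_rot": [0, 0, 0], "fingers": -1}, {"slide": [0.025, 0.25, 0], "delta_rot": [0, 0, 0], "fingers": -1}, {"slide": [0.03, 0.28, 0], "delta_rot": [0, 0, 0], "fingers": -1}, {"slide": [0.03, 0.28, 0], "delta_rot": [0, 0, 0], "fingers": -1}, {"slide": [0.025, 0.25, 0], "delta_rot": [0, 0, 0], "fingers": -1}, {"slide": [0.019, 0.208, 0], "delta_rot": [0, 0, 0.83], "fingers": -1}, {"slide": [0, 0, 0], "delta_rot": [0, 0, 0.83], "fingers": -1}, {"slide": [0, 0, 0], "delta_rot": [0, 0, 0.83], "fingers": -1}]'

```text
time_s: 5.95
tcp_pos: [0.4319, -0.028, 0.2128]
eef_rot: [180.0, 0.0, -100.8]
contact_force: [-0.4, -0.1, -3.4]
gripper_width: 0.026
gripper_force: 30.0
```

Emit:
play_rows --rows '[{"slide": [0, 0, 0.2], "delta_rot": [0, 0, 0], "fingers": -1}, {"slide": [0, 0, 0.25], "delta_rot": [0, 0, 0], "fingers": -1}, {"slide": [0, 0, 0.2], "delta_rot": [0, 0, 0], "fingers": -1}, {"slide": [0, 0, 0.1], "delta_rot": [0, 0, 0], "fingers": -1}, {"slide": [0, 0, 0], "delta_rot": [0, 0, 0], "fingers": -1}]'

```text
time_s: 6.58
tcp_pos: [0.4314, -0.0284, 0.0992]
eef_rot: [179.8, -0.1, -100.7]
contact_force: [-0.6, -0.4, -1.8]
gripper_width: 0.0258
gripper_force: 30.0
```

Run:
```python
from h import *
s=r.get_state();print(s["tcp_pos"],s["eef_rot"])
for n in("scene","top"):
    c=r.capture(n);a=c["image"]
    a=a[110:260,210:430] if n=="scene" else a[190:300,230:450]
    cv2.imwrite(f"pics/{n}3.png",cv2.resize(a,None,fx=3,fy=3,interpolation=cv2.INTER_CUBIC))
a=[cv2.imread(f"pics/{n}3.png")[:300] for n in("scene","top")]
cv2.imwrite("pics/both3.png",np.vstack(a))
```

```text
[ 0.43137426 -0.02835901  0.09922833] [ 1.79820787e+02 -1.09058441e-01 -1.00733068e+02]
```

View pics/both3.png

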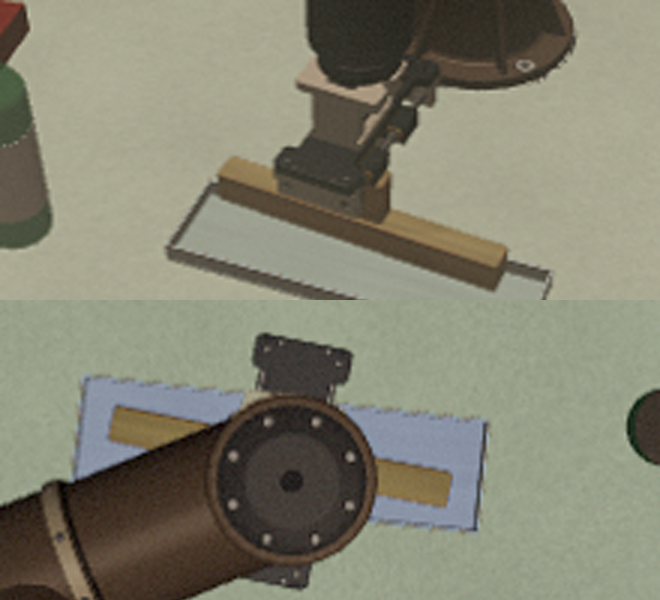

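The bar is over the tray, centred and parallel to it, in both views. In the top view its ends are at about (110,425) and (450,485), inside tray corners (85,378) and (478,528). I'm lowering it gently.

Emit:
play_rows --rows '[{"slide": [0, 0, 0.12], "delta_rot": [0, 0, 0], "fingers": -1}, {"slide": [0, 0, 0.1], "delta_rot": [0, 0, 0], "fingers": -1}, {"slide": [0, 0, 0.06], "delta_rot": [0, 0, 0], "fingers": -1}, {"slide": [0, 0, 0.02], "delta_rot": [0, 0, 0], "fingers": -1}, {"slide": [0, 0, 0], "delta_rot": [0, 0, 0], "fingers": -1}, {"slide": [0, 0, 0], "delta_rot": [0, 0, 0], "fingers": -1}]'

```text
time_s: 7.42
tcp_pos: [0.433, -0.0278, 0.056]
eef_rot: [-180.0, 0.0, -100.7]
contact_force: [-0.4, -0.6, -2.0]
gripper_width: 0.0259
gripper_force: 30.0
```

Emit:
play_rows --rows '[{"slide": [0, 0, 0.013], "delta_rot": [0, 0, 0], "fingers": -1}, {"slide": [0, 0, 0.007], "delta_rot": [0, 0, 0], "fingers": -1}, {"slide": [0, 0, 0], "delta_rot": [0, 0, 0], "fingers": -1}, {"slide": [0, 0, 0], "delta_rot": [0, 0, 0], "fingers": -1}]'

```text
time_s: 7.92
tcp_pos: [0.4326, -0.0279, 0.0526]
eef_rot: [180.0, -0.0, -100.7]
contact_force: [0.5, 0.4, -2.5]
gripper_width: 0.026
gripper_force: 30.0
```

Emit:
play_rows --rows '[{"slide": [0, 0, 0.007], "delta_rot": [0, 0, 0], "fingers": -1}, {"slide": [0, 0, 0], "delta_rot": [0, 0, 0], "fingers": -1}, {"slide": [0, 0, 0.005], "delta_rot": [0, 0, 0], "fingers": -1}, {"slide": [0, 0, 0], "delta_rot": [0, 0, 0], "fingers": -1}]'

```text
time_s: 8.43
tcp_pos: [0.4327, -0.0279, 0.051]
eef_rot: [-180.0, -0.0, -100.7]
contact_force: [-2.0, 0.2, 4.4]
gripper_width: 0.0256
gripper_force: 30.0
```

The wrist force changed sign, so the bar is resting on the floor. Releasing now.

Emit:
play_rows --rows '[{"slide": [0, 0, 0], "delta_rot": [0, 0, 0], "fingers": 1}, {"slide": [0, 0, 0], "delta_rot": [0, 0, 0], "fingers": 1}, {"slide": [0, 0, 0], "delta_rot": [0, 0, 0], "fingers": 1}, {"slide": [0, 0, 0], "delta_rot": [0, 0, 0], "fingers": 1}, {"slide": [0, 0, 0], "delta_rot": [0, 0, 0], "fingers": 1}, {"slide": [0, 0, 0], "delta_rot": [0, 0, 0], "fingers": 1}]'

```text
time_s: 9.18
tcp_pos: [0.4326, -0.0279, 0.0508]
eef_rot: [-180.0, -0.0, -100.7]
contact_force: [-0.6, -0.1, -0.3]
gripper_width: 0.08
gripper_force: 0.0
```

Emit:
play_rows --rows '[{"slide": [0, 0, -0.1], "delta_rot": [0, 0, 0], "fingers": 1}, {"slide": [0, 0, -0.2], "delta_rot": [0, 0, 0], "fingers": 1}, {"slide": [0, 0, -0.25], "delta_rot": [0, 0, 0], "fingers": 1}, {"slide": [0, 0, -0.25], "delta_rot": [0, 0, 0], "fingers": 1}, {"slide": [0, 0, -0.1], "delta_rot": [0, 0, 0], "fingers": 1}, {"slide": [0, 0, 0], "delta_rot": [0, 0, 0], "fingers": 1}]'

```text
time_s: 9.93
tcp_pos: [0.4332, -0.0277, 0.1868]
eef_rot: [-179.9, 0.1, -100.7]
contact_force: [-0.1, -0.6, -1.8]
gripper_width: 0.0876
gripper_force: 0.0
```

Run:
```python
from h import *
a=[cv2.resize(r.capture(n)["image"][y:y+h,x:x+220],None,fx=3,fy=3) for n,y,h,x in(("scene",120,100,210),("top",195,90,230))]
cv2.imwrite("pics/both4.png",np.vstack(a))
```

```text
(no output)
```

View pics/both4.png

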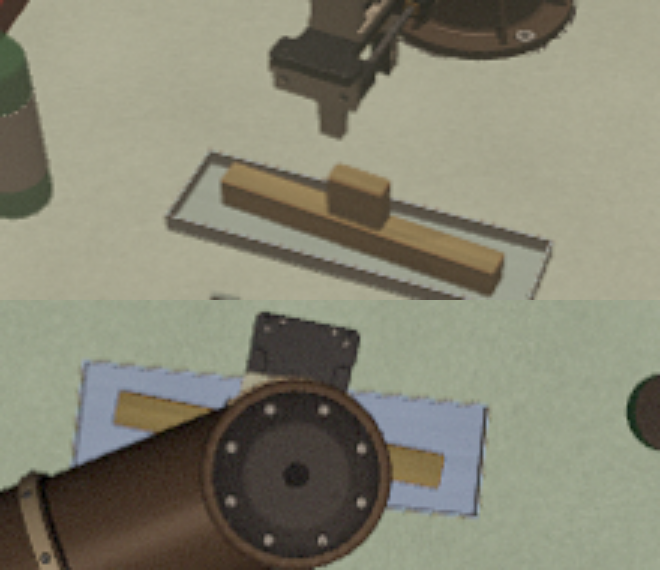

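The bar lies flat in the tray with its grip upwards, its ends at (115,405) and (443,470) in the top view. The gripper is clear of it.

```bash
python3 -c "
from plant import r
print(r.close_job())"
```

```text
the job is handed in; nothing more can be done
None
```

The bar was lifted level out of both brackets, set down flat in the tray with its grip up, and released; the spare bar was left alone, and the job was handed in at about 10 s (no verdict was returned).

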